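# Shim the rocking comparator stand

### The arm

A 7-joint arm with a two-finger parallel gripper is mounted at the origin on the work surface; the furniture and walls round the work are solid. World frame = base frame: x ahead of the robot, y to its left, z up, the work surface at z = 0. Lengths are in m, angles in rad, forces in N, time in s.
With the tool pointing down it reaches from about 0.4 to 0.85 m from the base axis. Payload 10.4 kg.
Tool frame: the origin (TCP) lies between the finger pads; the fingertips stand 14 mm ahead of it and the grasp point (between the pads) lies 5 mm behind it (r.finger_overhang is the z of the fingertips in the tool frame, in m); z points along the fingers, y is the line along which they close (so a half turn about z gives the same grasp; the last joint's range is limited). The gripper opens to 87 mm and grips with 3 to 60 N. Pads are 19 mm wide; open, the fingers measure 117 mm over their backs; the gripper's body (75 mm by 190 mm) begins 51 mm behind the grasp point.
Start: joints at [1.267, 0.332, -0.065, 1.46, 0.022, 1.35, -0.088], TCP at [0.173, -0.601, 0.237] pointing down, gripper open.
Joint ranges: [-2.6, 2.6], [-0.5, 2.12], [-1.47, 1.34], [0.16, 2.42], [-1.27, 4.41], [0.06, 2.06], [-2.6, 2.6]. Speed limits (rad/s): [2.22, 2.22, 2.79, 2.79, 3.14, 3.14, 3.14].

### API

Orientations are given as a unit quaternion [x, y, z, w].
In Python, from bench import r, optics gives the robot as it stands.
- The arm moves only by the shell command python3 -m pendant 'ROWS' [FORCE]. ROWS is JSON, a list of rows, each a list of 7 numbers: the closure, from -1 (fully open) to 1 (shut), then the shift along the tool's x, y, z scaled (see below), then the turn, a rotation vector about the tool's x, y, z scaled (see below). In form: [[grip, x, y, z, rx, ry, rz], ...]. A call has 1 to 8 rows; each row is the pose to reach, as a shift and turn from the pose commanded when the call began, along the tool's axes at that moment; what a row does not reach only later rows make up. The controller multiplies each number of a shift by 0.3 m and each number of a turn by 120 degrees. A row lasts 1/8 s, in which the tool goes at most 62.5 mm and 10.7 degrees, less where a joint would pass 70% of its speed; a pose out of reach is approached as far as the arm can. A call with a number of a shift or a turn outside -1 to 1 is refused whole. A call with a gripper value outside its range is refused whole. The fingers move at their own pace and stop on an object; FORCE is the grip in N (left out, the last holds). Time passes only in rows, so rows that repeat a pose let the fingers close. It gives the time, the measured TCP pose, the force, the opening and the grip force at its end, in the units of the state.
- r.read_state(): the state, without advancing time (a new reading comes with each control period).
- optics.camera(name): name is "scene" or "top" or "wrist"; returns a dict with "pixels" (384x512x3 uint8, red, green, blue), "vfov" (degrees; the focal length in pixels is half the picture's height over the tangent of half this angle, whatever the lens; pixels are square), "cx", "cy" (the principal point, pixels), "rvec" (rotation vector, rad) and "tvec" (3), from world to camera coordinates, as OpenCV has them. Camera axes: x right, y down, z forward; pixel columns grow to the right and rows downward; lengths in m; the calibration is good to about 2 mm. A picture is of the moment at which its call begins. There is no depth.
- r.close_job(): hands the job in; it is judged then, once.
The state is a dict: "time": time; "joint_positions": joint angles; "joint_vel": joint speeds; "joint_torque": joint torques, N m; "ee_pos": TCP position; "eef_rot": TCP orientation; "ft_force": force on the tool from outside, world axes, zero at the start; "torque": the same for the moment, N m; "width": finger opening in m; "grip_force": force on a finger pad.
Only numpy, scipy, OpenCV 4.12 (cv2) and the standard library are available. Lean on these libraries where they do the work, as an engineer would, in place of code of your own. Each camera call takes 0.05 s, during which the arm holds its last target. There are 200 camera calls.

### The job

The dial comparator stand rocks because one of its four legs, at its front left corner, has lost its rubber foot. With the fingertips, push the steel wedge by its yellow end, thin edge first, under that bare leg until it is snug and the stand can no longer rock, yet still stands level; then press down firmly with the fingertips on the corner above that leg to prove that it does not give, and leave everything. Pick nothing up, leave the stand where it is, do not touch its dial gauge or column, and leave the other things on the table alone.

Things in the scene. Friction and masses are not known exactly. Their poses are not given: they have to be found in the camera images.
- stand: Loose grey cast base of the dial comparator, 176x236 mm over four round corner lugs 36 mm across, flat top 40 mm above the table, 20 mm clear below, 2.6 kg with gauge. Origin on the table midway between the legs, front faces -x, left is +y. Legs at x +-70, y +-100 mm: three with black rubber feet 25 mm across, 7 mm high; the front left one a bare domed stud 15 mm across.
- bare_foot (a point): lowest point of the bare leg, (-70, +100, 7) mm in the stand's frame: 7 mm above the table while the stand stands level on its three rubber feet. Pressing that corner down with about 5 N rocks it onto this leg
- bare_foot_corner (a point): centre of the flat top of the lug above the bare leg, (-70, +100, 40) mm in the stand's frame: the place to press down
- dial_gauge: column (22 mm thick, 215 mm high over the table, at (45, -66) mm in the stand's frame, diagonally across from the bare leg), arm and dial gauge (60 mm dial facing the front, above the stand's middle, up to 205 mm over the table), fixed on the stand. Its frame is the stand's. Not to be touched
- wedge: loose oiled steel taper wedge (friction about 0.3), 80 mm long, 36 mm wide, 160 g, in front of the bare leg: 2 mm thick at the thin edge, 15 mm at the thick end, painted yellow for 22 mm. Origin at the centre of its underside; x runs from thick end (-40) to thin edge (+40 mm). It stays where it is left
- wedge_thin_edge (a point): middle of the wedge's thin edge, 1 mm above its underside. The wedge slides with under 1 N until this edge is about 31 mm past the bare leg's axis; there the leg comes to sit on it, and in 2 to 3 mm more the push rises to 5 N (snug), then to 10 to 13 N, at which the wedge only shoves the stand round
- wedge_thick_end (a point): centre of the flat yellow end face to push on, 7.5 mm above its underside
- nut_1: loose steel nut, 24x27x13 mm; origin at the centre of its underside; a bystander
- tape_measure: yellow tape measure, 36x82x66 mm; origin at the centre of its underside; a bystander
- screwdriver_red: screwdriver with red handle, 189 mm long; origin at the centre of its underside; a bystander
- v_block: ground steel V block, 60x60x45 mm; origin at the centre of its underside; a bystander
- try_square: engineer's square lying flat, 152x100x16 mm; origin at the centre of its underside; a bystander
- bolt_tin: open tin of bolts, 75 mm wide, 62 mm high; origin at the centre of its underside; a bystander
- hammer_slag: slag hammer with spring handle, 254 mm long; origin at the centre of its underside; a bystander
- clamp_handle (a point): upper end of the upright red handle, 210 mm above the table, of a toggle clamp bolted to the table to the right of the stand (its base and arm reach some 120 mm to the right of and before the handle); an obstacle to keep clear of
Things that resemble listed ones, but are neither listed nor needed, are in the scene too. There is more than one size of the wedge; the job needs the middle-sized.

How it is judged:
By the outcome, as a careful person would: the job done as asked, in the order asked, and still so for the second after the job is handed in, with the robot touching nothing.
It also fails if it takes over 43 s, if anything falls off the work surface, if the arm or the gripper's body presses on something with over 40 N, if the wrist force passes 120 N, or if a joint passes its speed limit or range.

## Working session

There is one attempt and no reset: what is moved stays moved. The work goes in short steps, Python scripts to look and compute and a shell command to move; the robot and the scene stay as the last step left them, time stands still between calls to the robot, and variables do not carry over. Pictures are saved under pics/ and viewed, at most 10 in all, crops included, and the job is handed in when it is done.

```bash
mkdir -p pics
cat > h.py <<'E'
import numpy as np,cv2
from scipy.spatial.transform import Rotation as R
from bench import r,optics
def K(c):
    f=192/np.tan(np.radians(c["vfov"])/2); return np.array([[f,0,c["cx"]],[0,f,c["cy"]],[0,0,1]])
def cam(n): return optics.camera(n)
def w(c,u,v,z):
    M=cv2.Rodrigues(np.array(c["rvec"],float))[0]; t=np.array(c["tvec"],float).ravel()
    d=M.T@np.linalg.solve(K(c),[u,v,1]); o=-M.T@t
    return o+d*(z-o[2])/d[2]
def px(c,p):
    return cv2.projectPoints(np.array(p,float).reshape(-1,1,3),np.array(c["rvec"],float),np.array(c["tvec"],float),K(c),None)[0].reshape(-1,2)
def save(c,n,crop=None,s=1):
    im=c["pixels"][:,:,::-1]
    if crop: a,b,e,f=crop; im=im[b:f,a:e]
    cv2.imwrite("pics/"+n,cv2.resize(im,None,fx=s,fy=s,interpolation=cv2.INTER_CUBIC))
E
python3 - <<'E'
from h import *
import pickle
s=r.read_state();print(s)
C={n:cam(n) for n in("scene","top")}
pickle.dump(C,open("c0.pkl","wb"))
for n,c in C.items(): save(c,n+"0.png",s=1.5); print(n,{k:v for k,v in c.items() if k!="pixels"})
E
```

```text
{'time': 0.0, 'joint_positions': array([ 1.26740998,  0.33290201, -0.06471144,  1.46091285,  0.02158583,
        1.34990478, -0.08846358]), 'joint_vel': array([ 0.00079199, -0.00055086, -0.00117038,  0.00113572,  0.00145062,
        0.00034113,  0.00038607]), 'joint_torque': array([-5.85537055e-04, -6.23259902e+01,  2.40615837e-02, -3.89899278e+01,
       -6.14486821e-02,  3.97028332e-02,  1.26800146e-04]), 'ee_pos': array([ 0.17310181, -0.60017697,  0.23574873]), 'eef_rot': array([ 9.90156287e-01,  1.39964332e-01, -1.23655666e-04, -7.05294849e-04]), 'ft_force': array([-0.91648682,  0.58148686, -0.29378926]), 'torque': array([ 0.02983911,  0.03209773, -0.01801008]), 'grip_force': 0.0, 'width': 0.0870825827715633}
scene {'vfov': 43.77432446152869, 'cx': 256.1602716146021, 'cy': 191.12473980973328, 'rvec': array([ 2.29809412, -0.91413432,  0.31366151]), 'tvec': array([-0.31566656,  0.35879733,  1.57127044])}
top {'vfov': 51.50875457737177, 'cx': 260.4463855482913, 'cy': 186.8593534523773, 'rvec': array([ 2.16062628, -2.1484063 ,  0.13322829]), 'tvec': array([0.01199602, 0.47626885, 1.4004397 ])}
```

View pics/top0.png

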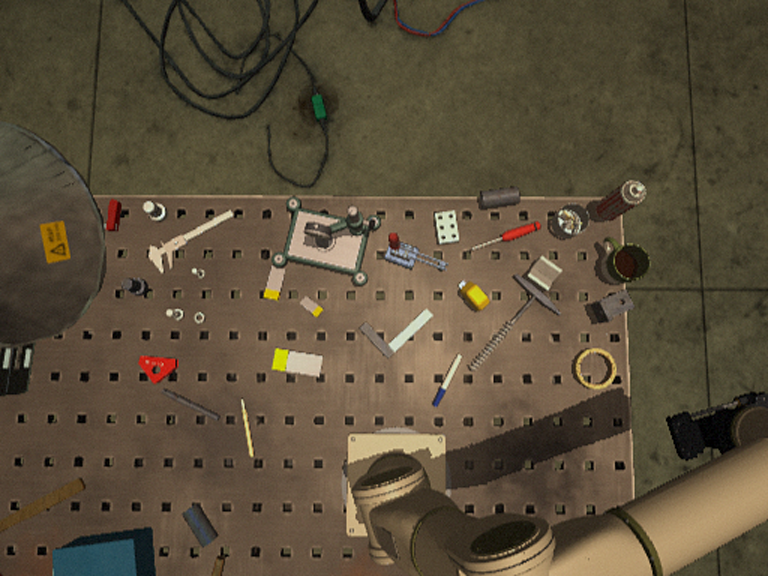

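View pics/scene0.png

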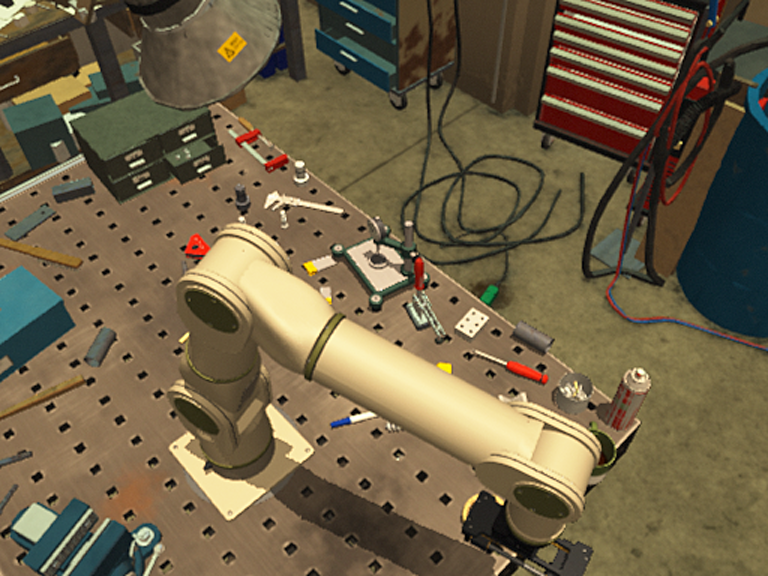

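The top picture shows the stand's lugs at about (293,205), (279,260), (360,280) and (374,223) in the 1.5x view. The wedge is at (274,282) with its yellow end at (271,294). A smaller wedge (311,307) and a larger one (298,361) lie elsewhere. I'll zoom in and measure.

Run:
```python
from h import *
import pickle
c=pickle.load(open("c0.pkl","rb"))["top"]
save(c,"crop0.png",(160,120,260,220),6)
L=np.array([w(c,u/1.5,v/1.5,.04) for u,v in((293,204),(279,260),(360,280),(374,223))]);print(L.round(4))
print([np.linalg.norm(L[i]-L[i-1]).round(4) for i in range(4)])
for u,v in((270,299),(279,300),(271,265),(285,268)): print(w(c,u/1.5,v/1.5,.01))
```

```text
[[0.6598 0.2522 0.04  ]
 [0.5224 0.282  0.04  ]
 [0.4752 0.0877 0.04  ]
 [0.6139 0.0556 0.04  ]]
[np.float64(0.2018), np.float64(0.1406), np.float64(0.2), np.float64(0.1423)]
[0.43147039 0.30680254 0.01      ]
[0.42916094 0.28491857 0.01      ]
[0.51476738 0.306976   0.01      ]
[0.50755582 0.27259103 0.01      ]
```

View pics/crop0.png

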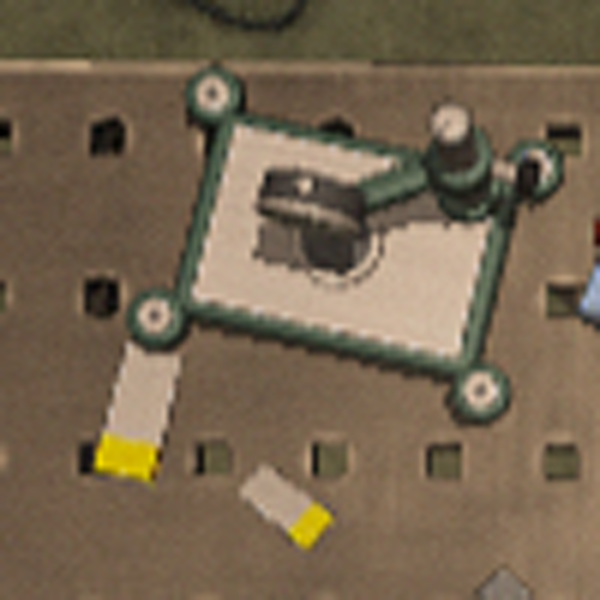

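The crop shows the lug centres at about (213,93), (155,315), (481,390) and (536,170). The middle wedge's yellow end corners are at (94,470) and (155,481), and its sides run up to (128,345) and (181,352), under the front left lug.

```bash
cat >> h.py <<'E'
def tool(d):  # desired world shift -> tool units
    s=r.read_state(); return (R.from_quat(s["eef_rot"]).inv().apply(d)/.3).round(4)
E
python3 - <<'E'
from h import *
import pickle
from scipy.optimize import least_squares as ls
c=pickle.load(open("c0.pkl","rb"))["top"]
f=lambda u,v:((u+.5)/6+160-.5,(v+.5)/6+120-.5)
obs=np.array([f(*p) for p in((213,93),(155,315),(481,390),(536,170))])
S=np.array([[.07,.1,.04],[-.07,.1,.04],[-.07,-.1,.04],[.07,-.1,.04]])
T=lambda q,P:R.from_euler('z',q[2]).apply(P)+[q[0],q[1],0]
g=ls(lambda q:(px(c,T(q,S))-obs).ravel(),[.567,.17,-.22]);q=g.x
print("stand",q,np.degrees(q[2]),g.fun.round(2),"bare",T(q,[[-.07,.1,.007]]))
# wedge: thick corners, yellow boundary
ow=np.array([f(*p) for p in((94,470),(155,481),(102,433),(159,446))])
zt=15-22*13/80
W=np.array([[-.04,.018,.015],[-.04,-.018,.015],[-.018,.018,zt/1e3],[-.018,-.018,zt/1e3]])
g=ls(lambda q:(px(c,T(q,W))-ow).ravel(),[.47,.29,-.2]);p=g.x
print("wedge",p,np.degrees(p[2]),g.fun.round(2))
# side lines
for a,b in(((94,470),(128,345)),((155,481),(181,352))):
    d=w(c,*f(*b),.004)-w(c,*f(*a),.015);print("side angle",np.degrees(np.arctan2(d[1],d[0])))
print("thick",T(p,[[-.04,0,.0075]]),"thin",T(p,[[.04,0,.001]]))
b=T(q,[[-.07,.1,.007]])[0]-T(p,[[-.04,0,0]])[0];print("bare in wedge frame from thick end",R.from_euler('z',-p[2]).apply(b))
E
```

```text
stand [ 0.57238703  0.17080298 -0.22748662] -13.034023429286785 [ 0.2   0.02  0.06  0.05 -0.15  0.3  -0.11 -0.38] bare [[0.52674345 0.28401369 0.007     ]]
wedge [ 0.47254673  0.29863843 -0.16887755] -9.675970699765664 [ 0.01 -0.02 -0.41 -0.14  0.1   0.31  0.3  -0.15]
side angle -11.51098728577773
side angle -8.10861040566352
thick [[0.43311576 0.30536147 0.0075    ]] thin [[0.51197769 0.29191539 0.001     ]]
bare in wedge frame from thick end [ 0.09588379 -0.00530753  0.007     ]
```

```bash
python3 -m pendant '[[1,0.1,0,-0.33,0,0,0],[1,0.91,-0.43,-0.33,0,0,0.21],[1,0.91,-0.43,-0.33,0,0,0.21],[1,0.91,-0.43,-0.33,0,0,0.21],[1,0.91,-0.43,-0.33,0,0,0.21],[1,0.91,-0.43,-0.33,0,0,0.21],[1,0.91,-0.43,-0.33,0,0,0.21]]' 10
python3 - <<'E'
from h import *
s=r.read_state();print(s["joint_positions"].round(3),R.from_quat(s["eef_rot"]).as_matrix().round(3))
for p in([.5,-.13,.33],[.45,.1,.33]): print(tool(np.array(p)-s["ee_pos"]))
E
```

```text
time: 0.98
ee_pos: [0.4029, -0.3977, 0.3358]
eef_rot: [0.997, -0.076, 0.001, -0.0]
ft_force: [-0.3, -0.2, -1.4]
width: 0.0248
grip_force: 0.0
[ 0.876  0.178 -0.207  1.448  0.035  1.519 -1.052] [[ 0.988 -0.152  0.001]
 [-0.152 -0.988  0.001]
 [ 0.001 -0.001 -1.   ]]
[ 0.1847 -0.9309  0.0204]
[-0.0963 -1.6635  0.0207]
```

```bash
python3 -m pendant '[[1,0.18,-0.93,0.02,0,0,-0.7],[1,0.18,-0.93,0.02,0,0,-0.7],[1,0.18,-0.93,0.02,0,0,-0.7],[1,0.18,-0.93,0.02,0,0,-0.7],[1,0.18,-0.93,0.02,0,0,-0.7],[1,0.18,-0.93,0.02,0,0,-0.7],[1,0.18,-0.93,0.02,0,0,-0.7],[1,0.18,-0.93,0.02,0,0,-0.7]]'
python3 - <<'E'
from h import *
s=r.read_state();print(s["joint_positions"].round(3),R.from_quat(s["eef_rot"]).as_euler('zyx',degrees=True))
for p in([.42,.12,.33],[.41,.30,.33]): print(tool(np.array(p)-s["ee_pos"]))
E
```

```text
time: 1.98
ee_pos: [0.4968, -0.1351, 0.3291]
eef_rot: [0.793, 0.61, -0.0, -0.0]
ft_force: [0.8, -0.5, -0.6]
width: 0.0003
grip_force: 0.0
[ 0.65   0.085 -0.503  1.572  0.041  1.496 -0.114] [-7.51283485e+01 -4.78459800e-02  1.79991581e+02]
[ 0.7562 -0.4658 -0.003 ]
[ 1.3275 -0.652  -0.003 ]
```

```bash
python3 -m pendant '[[1,0.75,-0.46,0,0,0,-0.7],[1,0.75,-0.46,0,0,0,-0.7],[1,0.75,-0.46,0,0,0,-0.7],[1,0.75,-0.46,0,0,0,-0.7],[1,0.75,-0.46,0,0,0,-0.7],[1,0.75,-0.46,0,0,0,-0.7],[1,0.75,-0.46,0,0,0,-0.7],[1,0.75,-0.46,0,0,0,-0.7]]'
python3 - <<'E'
from h import *
s=r.read_state();M=R.from_quat(s["eef_rot"]).as_matrix();print(s["joint_positions"].round(3),np.degrees(np.arctan2(M[1,0],M[0,0])))
for p in([.40,.311,.33],[.40,.311,.15]): print(tool(np.array(p)-s["ee_pos"]))
E
```

```text
time: 2.98
ee_pos: [0.4228, 0.1181, 0.3292]
eef_rot: [0.181, 0.983, -0.0, -0.0]
ft_force: [-0.2, -1.0, -0.7]
width: 0.0001
grip_force: 0.0
[ 0.394 -0.103 -0.7    1.73  -0.067  1.492  0.909] 159.12225521132535
[ 0.3002  0.5737 -0.0028]
[0.3    0.574  0.5972]
```

```bash
python3 -m pendant '[[1,0.3,0.57,0,0,0,-0.09],[1,0.3,0.57,0,0,0,-0.09],[1,0.3,0.57,0.2,0,0,-0.09],[1,0.3,0.57,0.4,0,0,-0.09],[1,0.3,0.57,0.6,0,0,-0.09],[1,0.3,0.57,0.6,0,0,-0.09],[1,0.3,0.57,0.6,0,0,-0.09]]'
python3 - <<'E'
from h import *
import pickle
s=r.read_state();M=R.from_quat(s["eef_rot"]).as_matrix();print(s["joint_positions"].round(3),np.degrees(np.arctan2(M[1,0],M[0,0])))
c=cam("wrist");pickle.dump(c,open("w1.pkl","wb"));save(c,"w1.png",s=1.5)
E
```

```text
time: 3.85
ee_pos: [0.4008, 0.3106, 0.15]
eef_rot: [0.09, 0.996, -0.0, -0.0]
ft_force: [0.3, -0.3, 1.4]
width: 0.0006
grip_force: 0.0
[ 0.08   0.262 -0.927  1.839  0.228  1.154  0.466] 169.633864296341
```

View pics/w1.png

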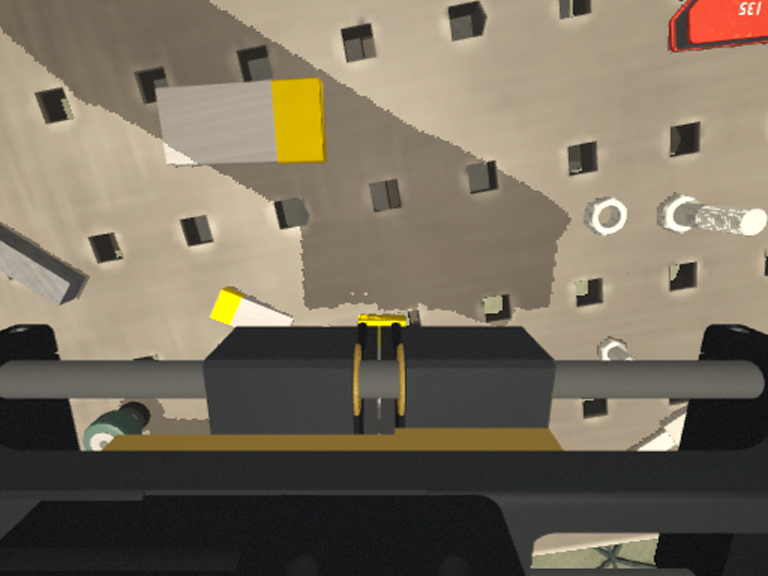

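The wrist view shows the middle wedge's yellow end face at about (358..408, 315..327) in the 1.5x view, just beyond and lined up with the closed fingertips at (379,320). The large wedge is at (240,120) and the small one at (250,305).

Run:
```python
from h import *
import pickle
c=pickle.load(open("w1.pkl","rb"))
save(c,"w1c.png",(220,195,300,240),8)
a=px(c,[[.4008,.3106,.136],[.4331,.3054,.015],[.4331,.3054,0]]);print(a)
```

```text
[[253.23416581 229.04299007]
 [253.63702001 213.22029003]
 [253.59335595 208.86728518]]
```

View pics/w1c.png

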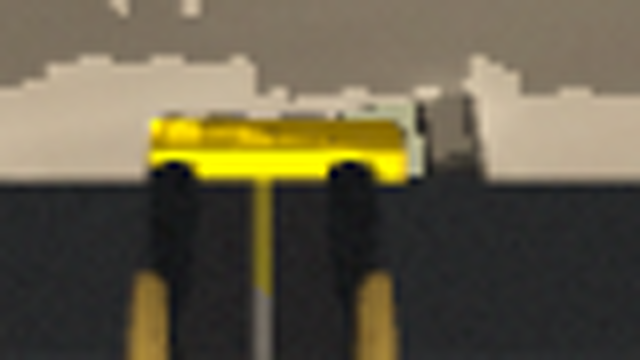

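The crop shows the end face with its top edge from (148,148) to (408,152) and bottom edge from (150,118) to (405,122) at 8x.

Run:
```python
from h import *
import pickle
c=pickle.load(open("w1.pkl","rb"))
for (u,v,z) in((148,149,.015),(408,151,.015),(150,118,0),(405,122,0)): print(w(c,(u+.5)/8+219.5,(v+.5)/8+194.5,z))
a=w(c,(149)/8+219.5,(149.5)/8+194.5,.015);b=w(c,(408.5)/8+219.5,(151.5)/8+194.5,.015);d=a-b;print(np.linalg.norm(d),np.degrees(np.arctan2(-d[0],d[1])),(a+b)/2)
```

```text
[0.42991953 0.28824733 0.015     ]
[0.43676863 0.32400356 0.015     ]
[0.43040931 0.28764644 0.        ]
[0.43776464 0.32436848 0.        ]
0.03633628821303359 169.15545653355298 [0.43335039 0.30615988 0.015     ]
```

Run:
```python
from h import *
s=r.read_state()
for p in([.4137,.3097,.05],[.4137,.3097,.018]): print(tool(np.array(p)-s["ee_pos"]))
```

```text
[-0.0407  0.0022  0.3374]
[-0.0406  0.0021  0.4441]
```

```bash
python3 -m pendant '[[1,-0.04,0.002,0.15,0,0,0.003],[1,-0.04,0.002,0.3,0,0,0.003],[1,-0.04,0.002,0.38,0,0,0.003],[1,-0.04,0.002,0.43,0,0,0.003],[1,-0.04,0.002,0.444,0,0,0.003],[1,-0.04,0.002,0.444,0,0,0.003],[1,-0.04,0.002,0.444,0,0,0.003],[1,-0.04,0.002,0.444,0,0,0.003]]'
python3 - <<'E'
from h import *
s=r.read_state();print(s["ft_force"])
a=np.radians(-14);d=np.array([np.cos(a),np.sin(a),0])
for k in(.01,.03,.045): print(k,tool(k*d))
E
```

```text
time: 4.9
ee_pos: [0.4127, 0.3097, 0.017]
eef_rot: [0.093, 0.996, 0.0, 0.001]
ft_force: [-0.0, -0.3, 0.9]
width: 0.0005
grip_force: 0.0
[-0.01064189 -0.32767448  0.87538005]
0.01 [-0.0333 -0.0019  0.    ]
0.03 [-0.0998 -0.0058  0.0001]
0.045 [-1.497e-01 -8.700e-03  1.000e-04]
```

```bash
python3 -m pendant '[[1,-0.02,0,0,0,0,0],[1,-0.035,0,0,0,0,0],[1,-0.055,-0.002,0,0,0,0],[1,-0.075,-0.004,0,0,0,0],[1,-0.095,-0.005,0,0,0,0],[1,-0.115,-0.006,0,0,0,0],[1,-0.13,-0.007,0,0,0,0],[1,-0.13,-0.007,0,0,0,0]]'
python3 - <<'E'
from h import *
import pickle
c=cam("top");pickle.dump(c,open("t2.pkl","wb"));save(c,"t2.png",(160,120,260,220),6)
E
```

```text
time: 5.9
ee_pos: [0.4507, 0.3001, 0.0163]
eef_rot: [0.093, 0.996, -0.0, 0.0]
ft_force: [0.1, 0.1, -0.2]
width: 0.0003
grip_force: 0.0
```

View pics/t2.png

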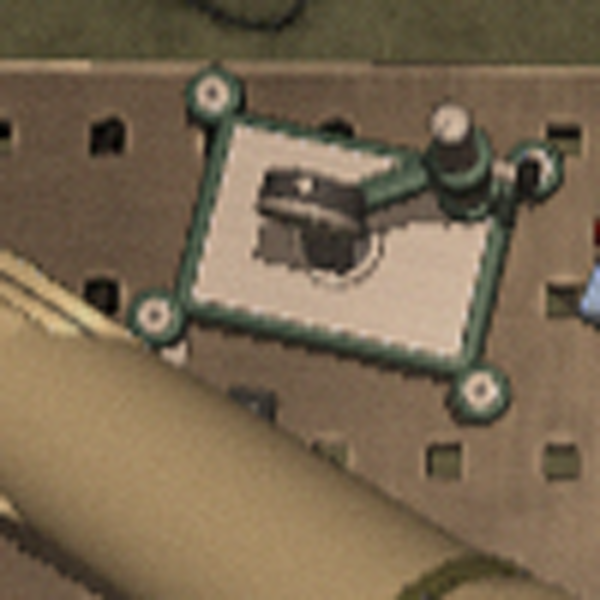

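The arm hides the wedge, and the stand has not moved (lugs still at (155,315) and (481,390)). I'll go on pushing in small steps.

```bash
python3 -m pendant '[[1,-0.012,-0.001,-0.004,0,0,0],[1,-0.024,-0.002,-0.006,0,0,0],[1,-0.036,-0.002,-0.006,0,0,0],[1,-0.047,-0.003,-0.006,0,0,0],[1,-0.047,-0.003,-0.006,0,0,0],[1,-0.047,-0.003,-0.006,0,0,0]]'; python3 -m pendant '[[1,-0.003,0,0,0,0,0],[1,-0.006,0,0,0,0,0],[1,-0.006,0,0,0,0,0]]'; python3 -m pendant '[[1,-0.003,0,0,0,0,0],[1,-0.003,0,0,0,0,0]]'
```

```text
time: 6.7
ee_pos: [0.4639, 0.2967, 0.0181]
eef_rot: [0.093, 0.996, -0.0, 0.0]
ft_force: [-0.3, -0.0, 0.3]
width: 0.0006
grip_force: 0.0
time: 7.08
ee_pos: [0.4657, 0.2965, 0.0181]
eef_rot: [0.093, 0.996, -0.0, 0.0]
ft_force: [0.3, -0.0, 0.2]
width: 0.0006
grip_force: 0.2
time: 7.32
ee_pos: [0.4666, 0.2963, 0.0181]
eef_rot: [0.093, 0.996, -0.0, 0.0]
ft_force: [-0.5, 0.1, -0.2]
width: -0.0
grip_force: 0.3
```

```bash
for i in 1; do python3 -m pendant '[[1,-0.0035,0,0,0,0,0],[1,-0.0035,0,0,0,0,0]]'; done; python3 -m pendant '[[1,-0.0035,0,0,0,0,0],[1,-0.0035,0,0,0,0,0]]'; python3 -m pendant '[[1,-0.0035,0,0,0,0,0],[1,-0.0035,0,0,0,0,0]]'
```

```text
time: 7.58
ee_pos: [0.4674, 0.2961, 0.0181]
eef_rot: [0.093, 0.996, -0.0, -0.0]
ft_force: [-1.8, 0.5, 0.2]
width: 0.0006
grip_force: 1.1
time: 7.82
ee_pos: [0.4681, 0.2961, 0.0181]
eef_rot: [0.093, 0.996, -0.0, -0.0]
ft_force: [-4.4, 1.1, 3.6]
width: 0.0005
grip_force: 2.5
time: 8.07
ee_pos: [0.4687, 0.2961, 0.018]
eef_rot: [0.093, 0.996, -0.0, -0.001]
ft_force: [-7.6, 1.3, 4.5]
width: -0.0
grip_force: 3.5
```

```bash
python3 -m pendant '[[1,0,0,0,0,0,0],[1,0,0,0,0,0,0]]'; python3 -m pendant '[[1,0.03,0,0,0,0,0],[1,0.08,0,0,0,0,0],[1,0.08,0,-0.3,0,0,0],[1,0.08,0,-0.45,0,0,0],[1,0.08,0,-0.45,0,0,0],[1,0.08,0,-0.45,0,0,0]]';  python3 - <<'E'
from h import *
c=cam("wrist");save(c,"w3.png",s=1.5)
s=r.read_state();print(s["joint_positions"].round(3))
E
```

```text
time: 8.32
ee_pos: [0.4687, 0.2961, 0.018]
eef_rot: [0.093, 0.996, -0.0, -0.001]
ft_force: [-7.3, 0.9, 4.0]
width: 0.0006
grip_force: 3.5
time: 9.07
ee_pos: [0.446, 0.3, 0.1533]
eef_rot: [0.093, 0.996, -0.0, 0.001]
ft_force: [-0.6, -0.9, -1.1]
width: 0.0001
grip_force: 0.0
[ 0.092  0.331 -0.899  1.764  0.279  1.182  0.497]
```

View pics/w3.png

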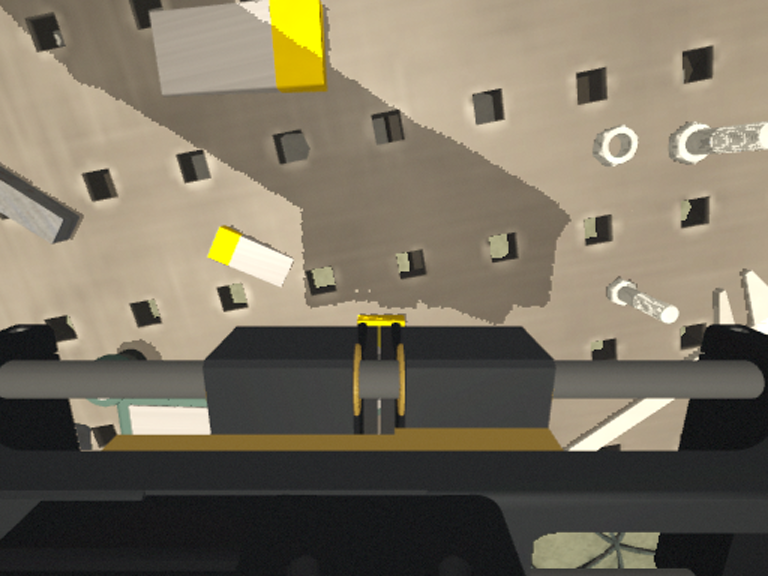

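The wrist view shows the wedge end face still square and unturned at about (358..406, 317), and the stand's white top at (165,420). I'll turn the gripper so its wide body stays clear of the gauge, then go above the corner.

```bash
python3 -m pendant '[[1,0,0,-0.05,0,0,0.38],[1,0,0,-0.1,0,0,0.38],[1,0,0,-0.1,0,0,0.38],[1,0,0,-0.1,0,0,0.38],[1,0,0,-0.1,0,0,0.38],[1,0,0,-0.1,0,0,0.38]]'>/dev/null; python3 -m pendant '[[1,0,0,0,0,0,0.385],[1,0,0,0,0,0,0.385],[1,0,0,0,0,0,0.385],[1,0,0,0,0,0,0.385],[1,0,0,0,0,0,0.385],[1,0,0,0,0,0,0.385]]'
python3 - <<'E'
from h import *
import pickle
c=cam("top");pickle.dump(c,open("t4.pkl","wb"));save(c,"t4.png",(160,120,260,220),6)
s=r.read_state();print(s["joint_positions"].round(3));
for z in(.1,.056): print(tool(np.array([.5267,.2845,z])-s["ee_pos"]))
E
```

```text
time: 10.62
ee_pos: [0.4456, 0.2999, 0.1821]
eef_rot: [0.779, 0.627, -0.001, -0.0]
ft_force: [0.5, -1.2, 0.5]
width: 0.0004
grip_force: 0.0
[-0.081  0.246 -0.679  1.736  0.163  1.219 -1.017]
[0.0077 0.275  0.274 ]
[0.0078 0.2751 0.4207]
```

View pics/t4.png

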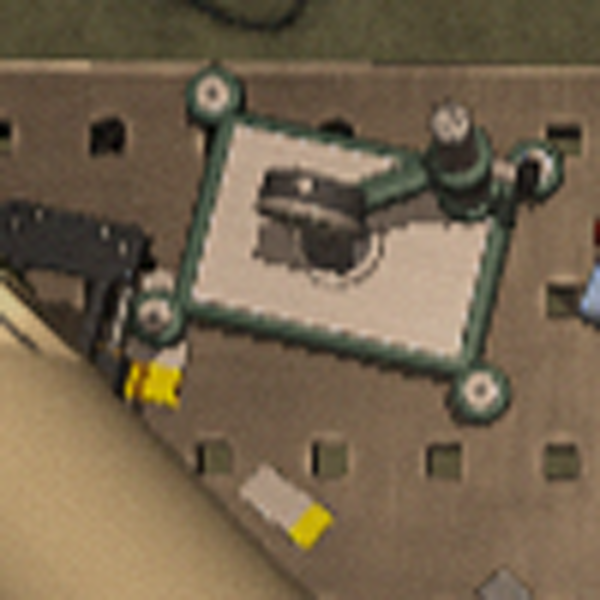

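The stand has not moved (lugs still at (155,315), (213,93) and (481,390)). The wedge lies under the front left lug, with its yellow end at (155,385) and its thin end showing past the lug at (160,278). Next I'll press.

```bash
python3 -m pendant '[[1,0,0.14,0.1,0,0,0],[1,0.008,0.275,0.2,0,0,0],[1,0.008,0.275,0.3,0,0,0],[1,0.008,0.275,0.38,0,0,0],[1,0.008,0.275,0.4,0,0,0],[1,0.008,0.275,0.4,0,0,0],[1,0.008,0.275,0.4,0,0,0]]'; python3 -m pendant '[[1,0,0,0.01,0,0,0],[1,0,0,0.02,0,0,0],[1,0,0,0.02,0,0,0]]'
```

```text
time: 11.55
ee_pos: [0.5277, 0.2851, 0.0643]
eef_rot: [0.78, 0.626, 0.001, 0.0]
ft_force: [-0.3, 0.6, 0.6]
width: 0.0006
grip_force: 0.0
time: 11.92
ee_pos: [0.527, 0.2846, 0.0569]
eef_rot: [0.78, 0.626, -0.0, 0.0]
ft_force: [0.6, -0.6, 0.5]
width: 0.0004
grip_force: 0.0
```

```bash
python3 -m pendant '[[1,0,0,0.005,0,0,0],[1,0,0,0.01,0,0,0],[1,0,0,0.01,0,0,0]]'; python3 -m pendant '[[1,0,0,0.004,0,0,0],[1,0,0,0.004,0,0,0]]'; python3 -m pendant '[[1,0,0,0.004,0,0,0],[1,0,0,0.004,0,0,0]]'
```

```text
time: 12.3
ee_pos: [0.5272, 0.2847, 0.0545]
eef_rot: [0.78, 0.626, 0.0, 0.0]
ft_force: [-1.2, -1.2, 4.5]
width: 0.0006
grip_force: 2.4
time: 12.55
ee_pos: [0.5272, 0.2848, 0.0543]
eef_rot: [0.78, 0.626, 0.0, 0.0]
ft_force: [-5.5, -3.2, 15.6]
width: 0.0004
grip_force: 7.4
time: 12.8
ee_pos: [0.5271, 0.2849, 0.054]
eef_rot: [0.78, 0.626, 0.0, 0.001]
ft_force: [-9.3, -5.7, 24.2]
width: 0.0009
grip_force: 12.3
```

```bash
python3 -m pendant '[[1,0,0,0,0,0,0],[1,0,0,0,0,0,0],[1,0,0,0,0,0,0],[1,0,0,0,0,0,0]]'; python3 -m pendant '[[1,0,0,-0.02,0,0,0],[1,0,0,-0.1,0,0,0],[1,0,0,-0.3,0,0,0],[1,0,0,-0.45,0,0,0],[1,0,0.0,-0.45,0,0,0]]';python3 -m pendant '[[1,0,-0.2,0,0,0,0],[1,0,-0.4,0,0,0,0],[1,0,-0.6,0,0,0,0],[1,0,-0.6,0,0,0,0],[1,0,-0.6,0,0,0,0]]'
python3 - <<'E'
from h import *
import pickle
c=cam("top");pickle.dump(c,open("t5.pkl","wb"))
a=pickle.load(open("t4.pkl","rb"))["pixels"];b=pickle.load(open("c0.pkl","rb"))["top"]["pixels"]
A=np.hstack([a[120:220,160:260],c["pixels"][120:220,160:260]])[:,:,::-1]
cv2.imwrite("pics/t5.png",cv2.resize(A,None,fx=4,fy=4,interpolation=cv2.INTER_CUBIC))
for p in((213,93),(155,315),(481,390),(536,170)):
    x,y=int(p[0]/6+160),int(p[1]/6+120);n=6
    T=cv2.cvtColor(b[y-n:y+n+1,x-n:x+n+1],7).astype(np.float32);I=cv2.cvtColor(c["pixels"][y-n:y+n+1,x-n:x+n+1],7).astype(np.float32)
    print(p,cv2.phaseCorrelate(T,I))
E
```

```text
time: 13.3
ee_pos: [0.5272, 0.2849, 0.054]
eef_rot: [0.78, 0.626, 0.0, 0.001]
ft_force: [-9.8, -6.2, 24.9]
width: 0.0001
grip_force: 12.2
time: 13.92
ee_pos: [0.5287, 0.2859, 0.1907]
eef_rot: [0.78, 0.626, 0.003, 0.001]
ft_force: [0.8, 0.7, -0.7]
width: 0.0008
grip_force: 0.0
time: 14.55
ee_pos: [0.3518, 0.323, 0.1863]
eef_rot: [0.78, 0.626, -0.0, 0.0]
ft_force: [0.3, 0.2, -0.0]
width: 0.0006
grip_force: 0.0
(213, 93) ((0.49968999636259426, 0.41032431682452675), 1.0025229801072015)
(155, 315) ((0.35239181471134806, 0.6539563274732139), 1.0358805272314284)
(481, 390) ((0.5053944987806043, 0.541068991618455), 0.9691661326090495)
(536, 170) ((0.48628599728847366, 0.6002527945262637), 1.0076188463634914)
```

View pics/t5.png

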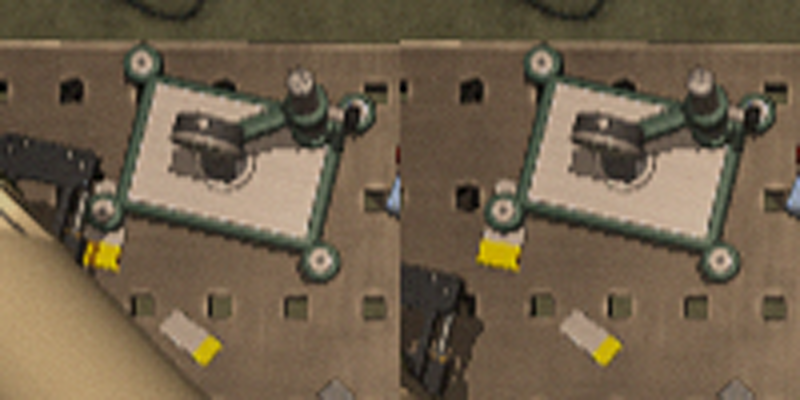

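The stand's lugs, the wedge's yellow end (500,255) and its thin end past the lug (505,187) are where they were before the press. The gripper is clear.

```bash
python3 -c "
from h import *
print(r.close_job())"
```

```text
the job is handed in; nothing more can be done
None
```

I pushed the middle-sized wedge under the bare leg until the push reached about 7.5 N (snug). The corner then gave about 0.5 mm under a 25 N press, the stand showed no visible shift in the overhead pictures, and I handed the job in at about 14.6 s.

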